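# Build up an oil test cell on the block heater

## Task

Build up the oil test cell on the block heater, in this order: seat the wide-bore black ring in the heater's round well, stand the deep steel cup inside the ring on the floor of the well, put the lid on the cup, and last draw the temperature probe straight up out of its stand, without tipping the stand over, and lower it through the hole in the lid until its black head rests on the lid's collar. Everything must be fully down, upright and let go; leave the narrow-bore ring, the shallow cup, the bottle and the jar where they are.

Things in the scene. Friction and masses are not known exactly. Their poses are not given: they have to be found in the camera images.
- heater: low block heater, fixed to the bench: 124 x 124 mm square, 45 mm high, pale housing with a blue control panel on its -x side and an aluminium top with a dark-floored round well in the middle, 71 mm in diameter and 10 mm deep (its floor is 35 mm above the origin). Origin: centre of the underside, on the well's axis; z up
- ring: loose black plastic ring with the wide bore (thin wall): outside diameter 64 mm, bore 56 mm, 25 mm high, about 60 g, open at both ends, lying flat. Origin: centre of its underside; z along its axis, up
- spare_ring: bystander: loose black plastic ring with the narrow bore (thick wall): outside diameter 64 mm, bore 26 mm, 25 mm high. Origin: centre of its underside
- cup: the deep cup: loose plain steel cup, straight-sided, outside diameter 50 mm, inside diameter 45 mm, 60 mm high, floor 4 mm thick, about 220 g, standing open side up. Origin: centre of its underside; z up
- spare_cup: bystander: the shallow cup, like the deep one (outside diameter 50 mm) but only 30 mm high. Origin: centre of its underside
- lid: loose round metal lid, about 110 g, lying spigot down. From the bottom: spigot 38 mm in diameter, 6 mm high (drops into the cup); aluminium disc 56 mm in diameter, 5 mm thick (rests on the cup's rim); dark steel collar to grip, 26 mm in diameter, 22 mm high. 33 mm high overall; a 14 mm hole runs right through. Origin: centre of the spigot's underside; z up
- stand: light free-standing grey plastic stand for the probe, about 60 g, loose: round foot 64 mm in diameter and 5 mm thick with an upright tube, 26 mm outside and 12 mm bore, whose mouth is 75 mm above the bench. Origin: centre of its underside; z up
- probe: loose temperature probe, about 50 g, standing upright in the stand's tube: bare steel stem 8 mm in diameter and 70 mm long with a tapered foot, topped by a black round head 22 mm in diameter and 42 mm high, the underside of which rests on the tube's mouth. Origin: tip of the stem (head from 70 to 112 mm above it); z up along the stem
- bottle: bystander: closed amber glass bottle, 52 mm in diameter, 120 mm high, loose. Origin: centre of its underside
- jar: bystander: closed amber glass jar, 60 mm in diameter, 70 mm high, loose. Origin: centre of its underside
There are look-alikes about, which are no part of the job. Leave any red or yellow look-alike of the cup alone.

How it is judged:
By the outcome, as a careful person would: the job done as asked, in the order asked, and still so for the second after the job is handed in, with the robot touching nothing.
It also fails if it takes over 128 s, if anything falls off the work surface, if the arm or the gripper's body presses on something with over 40 N, if the wrist force passes 120 N, or if a joint passes its speed limit or range.

## Robot

A 6-joint arm with a two-finger parallel gripper is mounted at the origin on the work surface. World frame = base frame: x ahead of the robot, y to its left, z up, the work surface at z = 0. Lengths are in m, angles in rad, forces in N, time in s.
With the tool pointing down it reaches from about 0.375 to 0.9 m from the base axis. Payload 3.1 kg.
Tool frame: the origin (TCP) lies at the very end of the fingers, on their centre line; the grasp point (between the pads) lies 19 mm behind it (robot.tcp_to_grasp is the distance from the TCP to the grasp point, in m); x points along the fingers, y is the direction in which the jaws open and shut, and the axes are right-handed (so a half turn about x gives the same grasp; the last joint's range is limited). The gripper opens to 87 mm and grips with 3 to 60 N. Pads are 19 mm wide; open, the fingers measure 117 mm over their backs; the gripper's body (75 mm by 190 mm) begins 51 mm behind the grasp point.
Start: joints at [-1.278, 0.527, 1.433, -0, 1.181, -0.178], TCP at [0.284, -0.557, 0.223] pointing down, gripper open.
Joint ranges: [-3.08, 3.08], [-0.75, 2.2], [0.22, 2.44], [-1.43, 4.57], [0, 2.65], [-2.85, 2.85]. Speed limits (rad/s): [2.79, 2.79, 3.14, 3.14, 3.14, 3.14].

## Interface

Orientations are given as [roll, pitch, yaw] about the fixed x, y, z axes, in that order (R = Rz(yaw) Ry(pitch) Rx(roll)).
In Python, from workcell import robot gives the robot as it stands.
- The arm moves only by the shell command python3 -m handwheel 'ROWS' [OPENING]. ROWS is text: rows parted by semicolons, each of 6 numbers parted by spaces: the shift along the tool's x, y, z in m, then the turn, a rotation vector about the tool's x, y, z in degrees. In form: x y z rx ry rz; .... A call has 1 to 5 rows; each row is the pose to reach, as a shift and turn from the pose commanded when the call began, along the tool's axes at that moment; what a row does not reach only later rows make up. A row lasts 1/8 s, in which the tool goes at most 62.5 mm and 10.7 degrees, less where a joint would pass 70% of its speed; a pose out of reach is approached as far as the arm can. A call with a gripper value outside its range is refused whole. OPENING is the finger opening in m, from 0 to 0.087, set as the call begins (- or left out, the last holds). The fingers move at their own pace and stop on an object; the grip force is fixed at half the most. Time passes only in rows, so rows that repeat a pose let the fingers close. It gives the time, the measured TCP pose, the force and the opening at its end, in the units of the state.
- robot.sense(): the state, without advancing time (a new reading comes with each control period).
- robot.get_image(name): name is "scene" or "top"; returns a dict with "image" (480x640x3 uint8, red, green, blue), "fx", "fy", "cx", "cy" (pixels), "k1" (the pictures are not rectified: a ray, as slopes to the right and down, at radius r is drawn at 1 + k1 r^2 times it, then the intrinsics apply), "extrinsics" (4x4, takes a point from camera to world coordinates). Camera axes: x right, y up, looking along -z (the intrinsics and any distortion apply to the point x, -y, -z); pixel columns grow to the right and rows downward; lengths in m; the calibration is good to about 2 mm. A picture is of the moment at which its call begins. There is no depth.
- robot.hand_in(): hands the job in, once; it reports no verdict.
Trained networks look in a picture, given as the dict that the camera call returned (one of the last four; its "shot" number tells which), for a name from the list of things; names that differ only in an ending like _2 or _b are one class to them, and where a whole thing is asked for, a point or a joint stands for the part that bears it (a point fixed in the world has none). Each returns a list of dicts, best first, with "score" (0 to 1); they miss things now and then, are a little off and sometimes report something else, mostly with a low value. They report only what shows in the picture. A call takes as long as a camera call. They do not tell look-alikes from the thing itself.
- robot.regions_of(picture, name): "region" (480x640 bool, what is visible of it) and "box" ([left, top, right, bottom] in pixels, round what is visible of it).
The state is a dict: "clock": time; "joint_pos": joint angles; "qvel": joint speeds; "joint_torque": joint torques, N m; "ee_pos": TCP position; "ee_rot": TCP orientation; "wrist_force": force on the tool from outside, world axes, zero at the start; "ft_torque": the same for the moment, N m; "gripper_width": finger opening in m.
Only numpy, scipy, OpenCV 4.12 (cv2) and the standard library are available. Lean on these libraries where they do the work, as an engineer would, in place of code of your own. Each camera call takes 0.05 s, during which the arm holds its last target. There are 200 camera calls.

## Working session

There is one attempt and no reset: what is moved stays moved. The work goes in short steps, Python scripts to look and compute and a shell command to move; the robot and the scene stay as the last step left them, time stands still between calls to the robot, and variables do not carry over. Pictures are saved under pics/ and viewed, about 12 in all and at most 16, crops included, and the job is handed in when it is done.

```bash
mkdir -p pics; ls
python3 - <<'E'
from workcell import robot
import cv2
for n in("scene","top"):
    p=robot.get_image(n); cv2.imwrite(f"pics/{n}0.png",p["image"][:,:,::-1])
    print(n,p["fx"],p["fy"],p["cx"],p["cy"],p["k1"],p["extrinsics"])
    for o in "heater ring spare_ring cup spare_cup lid stand probe bottle jar".split():
        print(o,[(round(d["score"],2),[round(float(v)) for v in d["box"]]) for d in robot.regions_of(p,o)])
print(robot.sense())
E
```

```text
pics
scene 468.32677482452806 468.32677482452806 320.47824939652673 240.68133273550424 -0.0016642297105290197 [[-0.59753237 -0.54091768  0.59191481  1.10721204]
 [ 0.80171913 -0.38995856  0.45296662  0.44021605]
 [-0.0141954   0.74521164  0.66667691  0.66379181]
 [ 0.          0.          0.          1.        ]]
heater [(0.79, [278, 215, 360, 285])]
ring [(0.86, [225, 202, 252, 224]), (0.39, [185, 140, 196, 158])]
spare_ring [(0.69, [264, 161, 290, 183])]
cup [(0.84, [427, 296, 462, 337]), (0.73, [393, 328, 425, 373]), (0.7, [381, 267, 409, 309]), (0.63, [414, 240, 442, 283]), (0.61, [351, 297, 382, 339])]
spare_cup [(0.92, [450, 231, 479, 259])]
lid []
stand [(0.83, [186, 159, 213, 193])]
probe [(0.62, [183, 138, 196, 158])]
bottle [(0.77, [282, 294, 318, 356])]
jar [(0.66, [195, 252, 233, 300])]
top 502.1082182000514 502.1082182000514 324.61547284988626 230.0425281840989 0.046491846421735976 [[ 0.00869761  0.99570296 -0.09219529  0.4523395 ]
 [-0.99984739  0.01005653  0.01428527  0.02345309]
 [ 0.01515105  0.09205697  0.99563847  1.22114201]
 [ 0.          0.          0.          
[... 607 characters left out ...]
4, 142, 380, 171])]
{'clock': 1.1, 'joint_pos': array([-1.27851003e+00,  5.27488291e-01,  1.43266409e+00, -1.34558059e-05,
        1.18139765e+00, -1.78516279e-01]), 'qvel': array([ 8.48806776e-04, -6.83935580e-04,  2.18717035e-03,  1.01350486e-03,
       -8.86789574e-05, -8.09965314e-04]), 'joint_torque': array([ 2.21424343e-03, -4.40013492e+01, -1.76987725e+01,  6.34650397e-02,
        5.03308524e-02, -1.19856151e-05]), 'ee_pos': array([ 0.28351413, -0.55699361,  0.22256706]), 'ee_rot': array([ 1.10813251,  1.57075192, -1.56265247]), 'wrist_force': array([ 0.80558017,  0.83043922, -0.39129155]), 'ft_torque': array([0.00099367, 0.0251325 , 0.04699175]), 'gripper_width': 0.08698002844823656}
```

View pics/scene0.png

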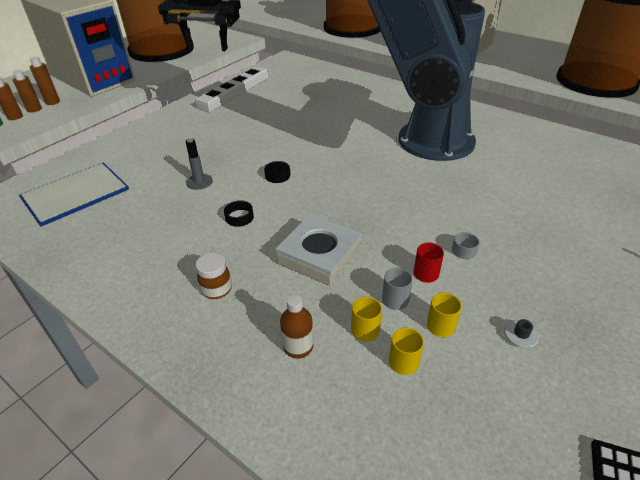

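View pics/top0.png

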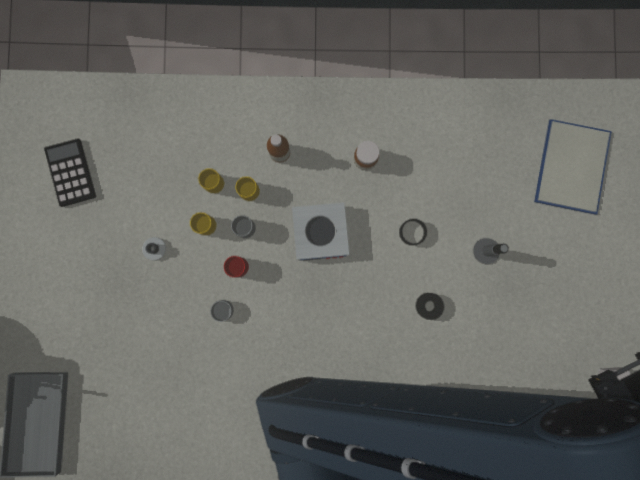

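The scene picture shows the wide-bore ring (238,213), thick ring (277,172), heater well (319,242), deep grey cup (397,289), shallow grey cup (465,246), lid (523,332) and probe in its stand (195,165). Red and yellow cups surround the deep cup. Same things in the top view: ring (413,232), cup (243,227), lid (153,249), stand (488,251). Next I fit positions in both views.

```bash
cat > h.py <<'E'
from workcell import robot
import cv2, numpy as np
from scipy.optimize import minimize
from scipy.spatial.transform import Rotation as R
def proj(p,P):
    E=np.array(p["extrinsics"]); q=(np.atleast_2d(P)-E[:3,3])@E[:3,:3]
    s=np.c_[q[:,0]/-q[:,2],-q[:,1]/-q[:,2]]; s=s*(1+p["k1"]*(s**2).sum(1,keepdims=True))
    return s*p["fx"]+[p["cx"],p["cy"]]
A=np.linspace(0,2*np.pi,60)
def circ(x,y,z,r): return np.c_[x+r*np.cos(A),y+r*np.sin(A),0*A+z]
def at(p,uv,z):
    f=lambda v: ((proj(p,[v[0],v[1],z])[0]-uv)**2).sum()
    return minimize(f,[.6,0],method="Nelder-Mead",options=dict(xatol=1e-5,fatol=1e-6)).x
def mask(p,parts,x,y):
    m=np.zeros((480,640),np.uint8)
    for cs in parts:
        h=cv2.convexHull(np.float32(np.vstack([proj(p,circ(x,y,z,r)) for z,r in cs])))
        cv2.fillConvexPoly(m,np.int32(h*16),1,cv2.LINE_8,4)
    return m>0
def fit(p,parts,reg,x0):
    def c(v):
        m=mask(p,parts,*v); return 1-(m&reg).sum()/(m|reg).sum()
    r=minimize(c,x0,method="Nelder-Mead",options=dict(initial_simplex=[x0,x0+[.01,0],x0+[0,.01]],xatol=1e-4,fatol=1e-4))
    return r.x,1-r.fun
def crop(p,uv,w,h,name,curves=[],k=6):
    u,v=int(uv[0]-w/2),int(uv[1]-h/2)
    im=cv2.resize(p["image"][v:v+h,u:u+w,::-1],None,fx=k,fy=k,interpolation=cv2.INTER_CUBIC)
    for c in curves: cv2.polylines(im,[np.int32((proj(p,c)-[u,v]+.5)*k)],True,(0,0,255),1,cv2.LINE_AA)
    if name: cv2.imwrite("pics/"+name,im)
    return im
def delta(x,y,z,rpy=None):
    s=robot.sense(); M=R.from_euler("xyz",s["ee_rot"]).as_matrix()
    print("tool delta",((np.array([x,y,z])-s["ee_pos"])@M).round(4))
E
python3 - <<'E'
from h import *
T=robot.get_image("top"); S=robot.get_image("scene")
O=dict(ring=([[(0,.032),(.025,.032)]],(413,232),.025),cup=([[(0,.025),(.06,.025)]],(243,227),.06),
 lid=([[(.006,.028),(.011,.028)],[(.011,.013),(.033,.013)]],(153,249),.03),
 stand=([[(0,.032),(.005,.032)],[(.005,.013),(.075,.013)]],(485,251),0))
ims=[]
for n,(parts,uv,z) in O.items():
    x0=at(T,uv,z); print(n,"click",x0.round(4))
    for c,p in(("T",T),("S",S)):
        b=None
        for d in robot.regions_of(p,n):
            f=fit(p,parts,d["region"],x0)
            if np.hypot(*(f[0]-x0))<.03 and (b is None or f[1]>b[1]): b=f
        print("  ",c,b and (b[0].round(4),round(b[1],2)))
    cs=[circ(*x0,*q) for q in sum(parts,[])]
    ims.append(np.vstack([crop(p,proj(p,[*x0,.03])[0],40,48,None,cs,5) for p in(T,S)]))
x0=at(T,(320,230),.045); print("heater",x0)
cs=[circ(*x0,.045,.0355),circ(*x0,.035,.0355)]
cv2.imwrite("pics/fit1.png",np.hstack([im[:,:200] for im in ims]))
cv2.imwrite("pics/well.png",np.hstack([crop(p,proj(p,[*x0,.045])[0],90,80,None,cs,4) for p in(T,S)]))
for uv in((247,188),(202,224),(211,180),(236,267)): print("cupN",at(T,uv,.06).round(3))
for uv,z in(((277,150),.06),((367,155),.07),((429,306),.025),((222,310),.03)): print("by",at(T,uv,z).round(3))
E
```

```text
ring click [ 0.5605 -0.2054]
   T (array([ 0.5641, -0.2057]), np.float64(0.27))
   S (array([ 0.5604, -0.2108]), np.float64(0.78))
cup click [0.565  0.1958]
   T (array([0.5664, 0.1993]), np.float64(0.96))
   S (array([0.5684, 0.1993]), np.float64(0.95))
lid click [0.5138 0.4092]
   T (array([0.5189, 0.4116]), np.float64(0.76))
   S (array([0.5156, 0.4152]), np.float64(0.9))
stand click [ 0.5181 -0.3848]
   T (array([ 0.5175, -0.3869]), np.float64(0.8))
   S (array([ 0.5174, -0.3895]), np.float64(0.83))
heater [0.56123981 0.01743817]
cupN [0.656 0.189]
cupN [0.571 0.29 ]
cupN [0.674 0.272]
cupN [0.465 0.025]
by [0.748 0.12 ]
by [ 0.736 -0.09 ]
by [ 0.386 -0.242]
by [0.373 0.244]
```

View pics/fit1.png

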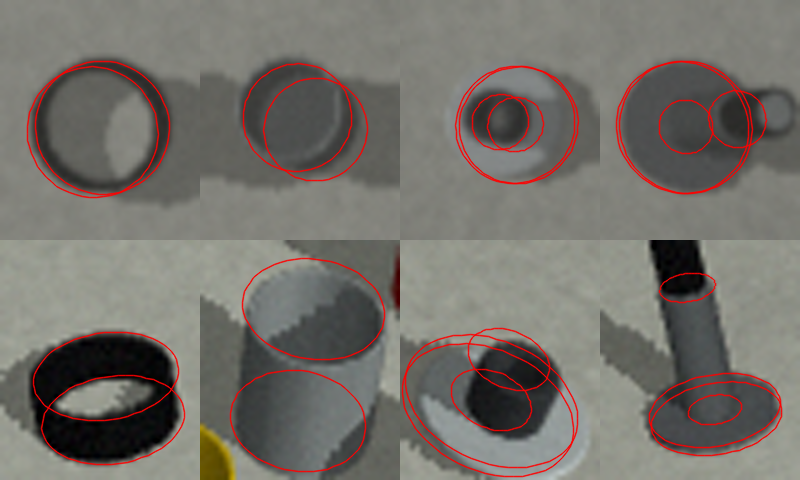

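View pics/well.png

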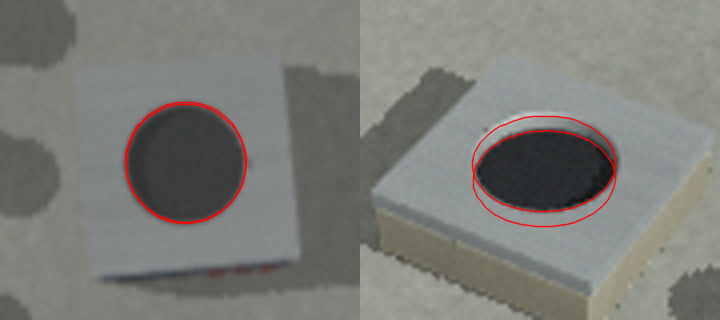

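The overlays confirm the deep grey cup (a 60 mm outline fits), the wide ring, lid and stand. Image offsets are within about 1–2 px. The well lies at about (0.560, 0.017) and the ring at about (0.561, -0.209).

Run:
```python
from h import *
s=robot.sense(); M=R.from_euler("xyz",s["ee_rot"]).as_matrix(); print(M.round(4))
# target: x down, y along (+x,-y)/sqrt2
for sg in(1,-1):
    y=sg*np.array([1,-1,0])/2**.5; x=np.array([0,0,-1.]); N=np.c_[x,y,np.cross(x,y)]
    print(sg,np.degrees(R.from_matrix(M.T@N).as_rotvec()).round(2)); print(N.round(3))
delta(.561,-.209,.12)
```

```text
[[-0.      0.4536 -0.8912]
 [ 0.     -0.8912 -0.4536]
 [-1.     -0.      0.    ]]
1 [-18.03   0.     0.  ]
[[ 0.     0.707 -0.707]
 [ 0.    -0.707 -0.707]
 [-1.     0.    -0.   ]]
-1 [161.97   0.    -0.  ]
[[ 0.    -0.707  0.707]
 [ 0.     0.707  0.707]
 [-1.     0.     0.   ]]
tool delta [ 0.1026 -0.1842 -0.4051]
```

```bash
python3 -m handwheel '0 -0.02 -0.05 -9 0 0; 0 -0.045 -0.105 -18 0 0; 0 -0.07 -0.16 -18 0 0; 0 -0.095 -0.215 -18 0 0; 0 -0.12 -0.27 -18 0 0'
python3 - <<'E'
from h import *
delta(.561,-.209,.06)
E
```

```text
clock: 2.22
ee_pos: [0.4709, -0.3261, 0.2228]
ee_rot: [1.618, 1.57, -0.739]
wrist_force: [0.7, -0.6, 0.5]
gripper_width: 0.0869
tool delta [ 0.1628 -0.0193 -0.1465]
```

```bash
python3 -m handwheel '0.03 -0.007 -0.05 0 0 0; 0.08 -0.014 -0.1 0 0 0; 0.13 -0.0193 -0.1465 0 0 0;0.163 -0.0193 -0.1465 0 0 0;0.163 -0.0193 -0.1465 0 0 0'
python3 - <<'E'
from h import *
delta(.561,-.209,.014)
s=robot.sense(); M=R.from_euler("xyz",s["ee_rot"]).as_matrix(); print(M.round(3))
T=robot.get_image("top"); S=robot.get_image("scene")
cs=[circ(.561,-.209,z,.032) for z in(0,.025)]
cv2.imwrite("pics/a.png",np.hstack([crop(p,proj(p,[.561,-.209,.03])[0],80,100,None,cs,5) for p in(T,S)]))
E
```

```text
clock: 2.85
ee_pos: [0.5576, -0.208, 0.0563]
ee_rot: [-1.32, 1.563, 2.609]
wrist_force: [-0.8, -0.1, -0.5]
gripper_width: 0.0868
tool delta [ 0.0423  0.0035 -0.0017]
[[-0.007  0.708 -0.706]
 [ 0.004 -0.706 -0.708]
 [-1.    -0.008  0.002]]
```

View pics/a.png

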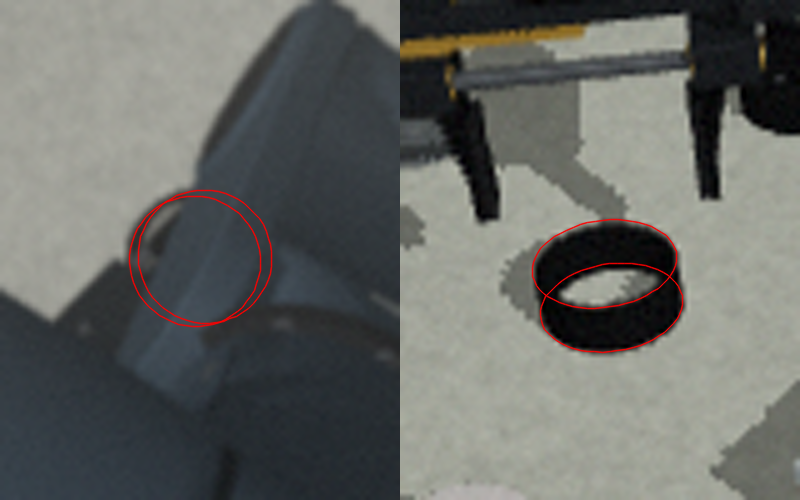

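The overlay sits on the ring in the scene view and the fingers straddle it. The arm hides it in the top view. Descending and gripping.

```bash
python3 -m handwheel '0.02 0 0 0 0 0; 0.036 0.002 -0.001 0 0 0; 0.042 0.002 -0.001 0 0 0; 0.042 0.002 -0.001 0 0 0;0.042 0.002 -0.001 0 0 0'
python3 - <<'E'
from h import *
delta(.561,-.209,.014)
s=robot.sense(); M=R.from_euler("xyz",s["ee_rot"]).as_matrix(); print(s["ee_pos"],M.round(3))
E
```

```text
clock: 3.58
ee_pos: [0.5622, -0.2114, 0.0182]
ee_rot: [1.81, 1.57, -0.547]
wrist_force: [0.8, -0.0, -0.3]
gripper_width: 0.087
tool delta [ 0.0042 -0.0025 -0.0009]
[ 0.56216728 -0.21139737  0.01816708] [[ 0.001  0.707 -0.708]
 [-0.001 -0.708 -0.707]
 [-1.     0.001 -0.   ]]
```

Go 4 mm lower, close, and lift a little.

```bash
python3 -m handwheel '0.004 -0.0025 -0.001 0 0 0; 0.004 -0.0025 -0.001 0 0 0'; python3 -m handwheel '0 0 0 0 0 0; 0 0 0 0 0 0;0 0 0 0 0 0;0 0 0 0 0 0;0 0 0 0 0 0' 0.05;python3 -m handwheel '0 0 0 0 0 0; -0.02 0 0 0 0 0;-0.06 0 0 0 0 0;-0.09 0 0 0 0 0;-0.09 0 0 0 0 0'
python3 - <<'E'
from h import *
delta(.560,.017,.09)
E
```

```text
clock: 3.82
ee_pos: [0.5604, -0.2081, 0.0134]
ee_rot: [-1.376, 1.57, 2.551]
wrist_force: [0.5, 0.0, 0.2]
gripper_width: 0.0873
clock: 4.45
ee_pos: [0.5609, -0.2087, 0.0136]
ee_rot: [1.932, 1.57, -0.425]
wrist_force: [-0.9, -0.2, 0.8]
gripper_width: 0.0635
clock: 5.08
ee_pos: [0.5628, -0.2096, 0.1072]
ee_rot: [1.821, 1.564, -0.536]
wrist_force: [0.5, -0.6, -0.3]
gripper_width: 0.0635
tool delta [ 0.0164 -0.1624 -0.1582]
```

```bash
python3 -m handwheel '0.005 -0.04 -0.04 0 0 0; 0.016 -0.085 -0.081 0 0 0;0.016 -0.125 -0.122 0 0 0;0.016 -0.161 -0.158 0 0 0;0.016 -0.161 -0.158 0 0 0'; python3 -m handwheel '0 0 0 0 0 0;0 0 0 0 0 0'
python3 - <<'E'
from h import *
delta(.560,.017,.048)
s=robot.sense();x,y,z=s["ee_pos"];print(s["ee_pos"])
S=robot.get_image("scene")
cs=[circ(.56,.017,.045,.0355)]+[circ(x,y,z-.0135+q,.032) for q in(0,.025)]
crop(S,proj(S,[.56,.017,.06])[0],110,90,"b.png",cs,6)
E
```

```text
clock: 5.7
ee_pos: [0.5569, 0.0207, 0.0868]
ee_rot: [-1.084, 1.567, 2.849]
wrist_force: [0.5, 0.4, -0.6]
gripper_width: 0.0636
clock: 5.95
ee_pos: [0.5589, 0.0156, 0.0874]
ee_rot: [0.501, 1.571, -1.858]
wrist_force: [-1.0, -0.7, 0.1]
gripper_width: 0.0633
tool delta [ 0.0394 -0.0002 -0.0018]
[0.55890403 0.01556829 0.0873884 ]
```

View pics/b.png

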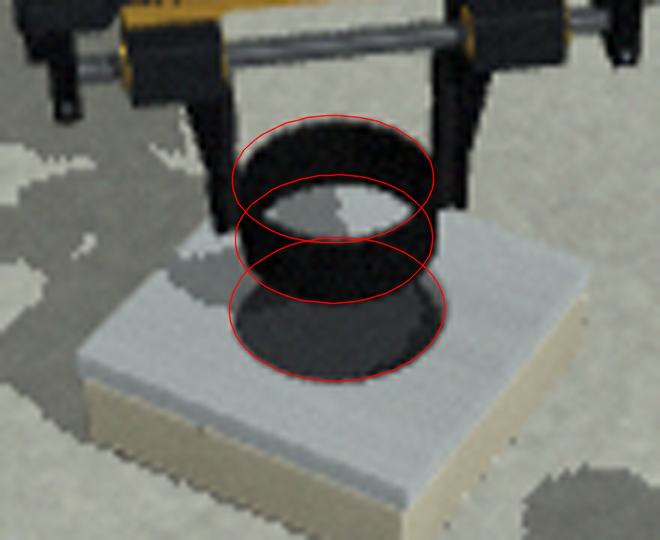

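The ring (centre about 337,210 in the crop) hangs concentric with the well to within about 1 mm. Lowering straight down.

```bash
python3 -m handwheel '0.02 0 -0.0005 0 0 0; 0.034 0 -0.0005 0 0 0;0.037 0 -0.0005 0 0 0;0.038 0 -0.0005 0 0 0;0.038 0 -0.0005 0 0 0'; python3 -m handwheel '0 0 0 0 0 0;0 0 0 0 0 0'
python3 - <<'E'
from h import *
s=robot.sense();x,y,z=s["ee_pos"];print(s["ee_pos"],s["wrist_force"])
S=robot.get_image("scene")
cs=[circ(.56,.017,.045,.0355)]+[circ(.56,.017,.035+q,.032) for q in(0,.025)]
crop(S,proj(S,[.56,.017,.06])[0],110,90,"c.png",cs,6)
E
```

```text
clock: 6.62
ee_pos: [0.5594, 0.0172, 0.0499]
ee_rot: [2.205, 1.57, -0.151]
wrist_force: [0.1, -0.3, -0.1]
gripper_width: 0.0635
clock: 6.88
ee_pos: [0.5594, 0.0173, 0.0499]
ee_rot: [2.075, 1.57, -0.282]
wrist_force: [1.3, 0.0, -0.5]
gripper_width: 0.0636
[0.55943759 0.01731549 0.04994735] [ 1.3001349   0.03568536 -0.47610416]
```

View pics/c.png

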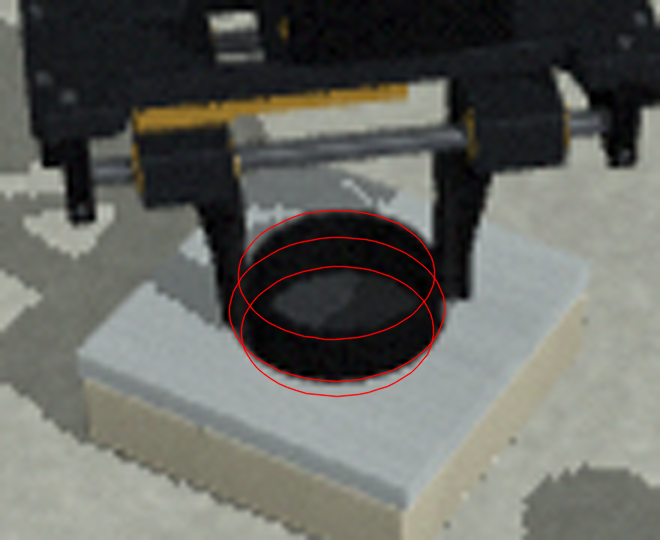

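The ring is inside the well, about 1.5 mm off the floor. Lower slightly, open and raise.

```bash
python3 -m handwheel '0.0015 0 0 0 0 0;0.0015 0 0 0 0 0'; python3 -m handwheel '0 0 0 0 0 0;0 0 0 0 0 0;0 0 0 0 0 0' 0.08; python3 -m handwheel '-0.02 0 0 0 0 0;-0.07 0 0 0 0 0;-0.12 0 0 0 0 0;-0.15 0 0 0 0 0;-0.15 0 0 0 0 0';  python3 - <<'E'
from h import *
delta(.567,.199,.1)
S=robot.get_image("scene")
cs=[circ(.56,.017,.035+q,.032) for q in(0,.025)]
c2=[circ(.567,.199,q,.025) for q in(0,.06)]
cv2.imwrite("pics/d.png",np.hstack([crop(S,proj(S,[.56,.017,.06])[0],66,80,None,cs,6),crop(S,proj(S,[.567,.199,.03])[0],66,80,None,c2,6)]))
E
```

```text
clock: 7.18
ee_pos: [0.5594, 0.0173, 0.0486]
ee_rot: [2.16, 1.57, -0.196]
wrist_force: [-0.0, -0.9, 3.0]
gripper_width: 0.0635
clock: 7.55
ee_pos: [0.5588, 0.0174, 0.0478]
ee_rot: [-1.03, 1.57, 2.897]
wrist_force: [-0.9, -0.2, 0.6]
gripper_width: 0.0788
clock: 8.18
ee_pos: [0.5608, 0.0172, 0.2005]
ee_rot: [2.204, 1.565, -0.152]
wrist_force: [-0.2, -0.7, -0.3]
gripper_width: 0.0801
tool delta [ 0.1004 -0.1247 -0.1326]
```

View pics/d.png

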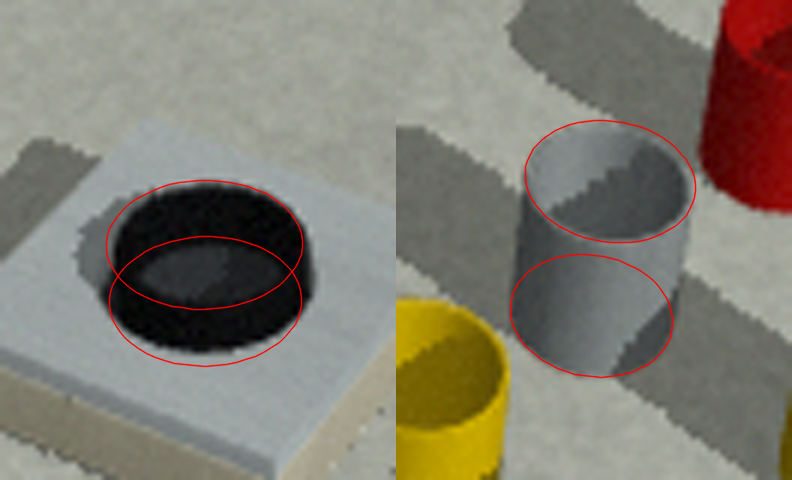

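The ring is down in the well (about 3 N on touch, then released). The deep cup outline fits at (0.567, 0.199), with yellow and red cups clear of the diagonal jaw line. Moving over the cup.

```bash
python3 -m handwheel '0.01 -0.035 -0.037 0 0 0;0.03 -0.075 -0.078 0 0 0;0.06 -0.11 -0.115 0 0 0;0.1 -0.1247 -0.1326 0 0 0;0.1 -0.1247 -0.1326 0 0 0' 0.07; python3 -m handwheel '0 0 0 0 0 0;0 0 0 0 0 0';  python3 - <<'E'
from h import *
delta(.567,.199,.032)
S=robot.get_image("scene")
crop(S,proj(S,[.567,.199,.06])[0],120,100,"e.png",[],5)
E
```

```text
clock: 8.85
ee_pos: [0.5602, 0.2003, 0.0928]
ee_rot: [-0.631, 1.559, -2.985]
wrist_force: [-0.7, -0.6, -0.1]
gripper_width: 0.07
clock: 9.1
ee_pos: [0.5657, 0.1982, 0.0992]
ee_rot: [2.426, 1.569, 0.068]
wrist_force: [-0.5, -0.0, 0.5]
gripper_width: 0.0701
tool delta [ 0.0672  0.0003 -0.0014]
```

View pics/e.png

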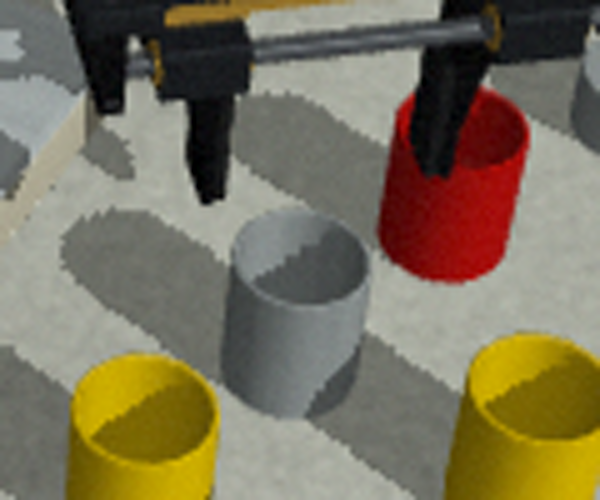

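Run:
```python
from h import *
S=robot.get_image("scene"); s=robot.sense(); M=R.from_euler("xyz",s["ee_rot"]).as_matrix(); e=s["ee_pos"]
c=proj(S,[.567,.199,.06])[0]; o=np.array([int(c[0]-60),int(c[1]-50)])
for d in(-.035,0,.035): print(d,(proj(S,e+M[:,1]*d)[0]-o+.5)*5)
print(M.round(3))
```

```text
-0.035 [413.03753768 161.86967345]
0 [314.56990701 172.83962873]
0.035 [215.25505371 183.90311604]
[[ 0.002  0.706 -0.708]
 [ 0.    -0.708 -0.706]
 [-1.     0.002 -0.002]]
```

Projected TCP and finger tips agree with the picture: the red cup is only behind the finger, not under it. Descend and grip.

```bash
python3 -m handwheel '0.02 0 -0.001 0 0 0;0.045 0 -0.0014 0 0 0;0.067 0 -0.0014 0 0 0;0.067 0 -0.0014 0 0 0;0.067 0 -0.0014 0 0 0'; python3 -m handwheel '0 0 0 0 0 0;0 0 0 0 0 0;0 0 0 0 0 0;0 0 0 0 0 0' 0.03; python3 -m handwheel '-0.005 0 0 0 0 0; -0.03 0 0 0 0 0;-0.08 0 0 0 0 0;-0.13 0 0 0 0 0;-0.13 0 0 0 0 0';  python3 - <<'E'
from h import *
delta(.559,.018,.15)
E
```

```text
clock: 9.82
ee_pos: [0.5667, 0.2, 0.0322]
ee_rot: [2.513, 1.569, 0.156]
wrist_force: [0.2, -0.4, 0.4]
gripper_width: 0.0702
clock: 10.32
ee_pos: [0.5672, 0.2002, 0.032]
ee_rot: [2.368, 1.568, 0.011]
wrist_force: [2.4, -2.5, 5.1]
gripper_width: 0.0501
clock: 10.95
ee_pos: [0.5677, 0.2011, 0.1647]
ee_rot: [2.589, 1.563, 0.233]
wrist_force: [-0.3, 0.6, -2.3]
gripper_width: 0.0498
tool delta [0.0143 0.1233 0.1357]
```

```bash
python3 -m handwheel '0 0.03 0.034 0 0 0;0 0.065 0.07 0 0 0;0.015 0.095 0.105 0 0 0;0.03 0.1233 0.135 0 0 0;0.04 0.1233 0.135 0 0 0'; python3 -m handwheel '0 0 0 0 0 0;0 0 0 0 0 0;0 0 0 0 0 0';  python3 - <<'E'
from h import *
delta(.559,.018,.067)
s=robot.sense();x,y,z=s["ee_pos"];print(s["ee_pos"]); M=R.from_euler("xyz",s["ee_rot"]).as_matrix();print(M.round(3))
S=robot.get_image("scene")
cs=[circ(.559,.018,.06,.032),circ(.559,.018,.06,.028)]+[circ(x,y,z-.032+q,.025) for q in(0,.06)]
crop(S,proj(S,[.56,.017,.08])[0],110,90,"f.png",cs,6)
E
```

```text
clock: 11.58
ee_pos: [0.5552, 0.0154, 0.1183]
ee_rot: [-0.924, 1.565, 2.998]
wrist_force: [0.0, -0.0, -1.7]
gripper_width: 0.0495
clock: 11.95
ee_pos: [0.5575, 0.0187, 0.1214]
ee_rot: [2.446, 1.57, 0.091]
wrist_force: [-0.0, -0.4, -1.7]
gripper_width: 0.0496
tool delta [ 0.0544  0.0015 -0.0005]
[0.5575395  0.01872773 0.12136306]
[[ 0.001  0.708 -0.706]
 [ 0.    -0.706 -0.708]
 [-1.     0.    -0.   ]]
```

View pics/f.png

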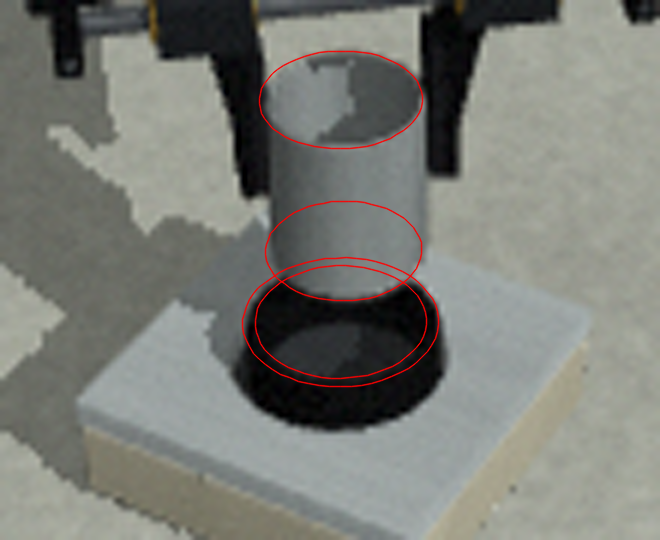

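Cup hangs upright over the bore. In the crop it is about 5 px (2 mm) right of the ring's centre, so I correct by 3 mm along the jaw and lower.

```bash
python3 -m handwheel '0 0.003 0 0 0 0;0.01 0.003 0 0 0 0;0.02 0.003 0 0 0 0;0.03 0.003 0 0 0 0;0.03 0.003 0 0 0 0'; python3 -m handwheel '0.006 0 0 0 0 0;0.012 0 0 0 0 0;0.018 0 0 0 0 0;0.021 0 0 0 0 0;0.021 0 0 0 0 0'; python3 -m handwheel '0 0 0 0 0 0; 0 0 0 0 0 0';python3 - <<'E'
from h import *
s=robot.sense();x,y,z=s["ee_pos"];print(s["ee_pos"],s["wrist_force"])
S=robot.get_image("scene")
cs=[circ(.559,.018,.06,.032)]+[circ(x,y,.095,.025)]
crop(S,proj(S,[.56,.017,.08])[0],110,90,"g.png",cs,6)
E
```

```text
clock: 12.62
ee_pos: [0.5586, 0.0156, 0.0897]
ee_rot: [-0.959, 1.568, 2.968]
wrist_force: [-0.0, -0.1, -2.3]
gripper_width: 0.0497
clock: 13.25
ee_pos: [0.5594, 0.0156, 0.0698]
ee_rot: [-1.021, 1.57, 2.906]
wrist_force: [-0.0, 0.0, -3.5]
gripper_width: 0.0495
clock: 13.5
ee_pos: [0.5596, 0.0155, 0.0702]
ee_rot: [2.118, 1.57, -0.238]
wrist_force: [0.1, -0.5, -2.5]
gripper_width: 0.0499
[0.55964981 0.01546905 0.07024685] [ 0.05153926 -0.48302028 -2.49626489]
```

View pics/g.png

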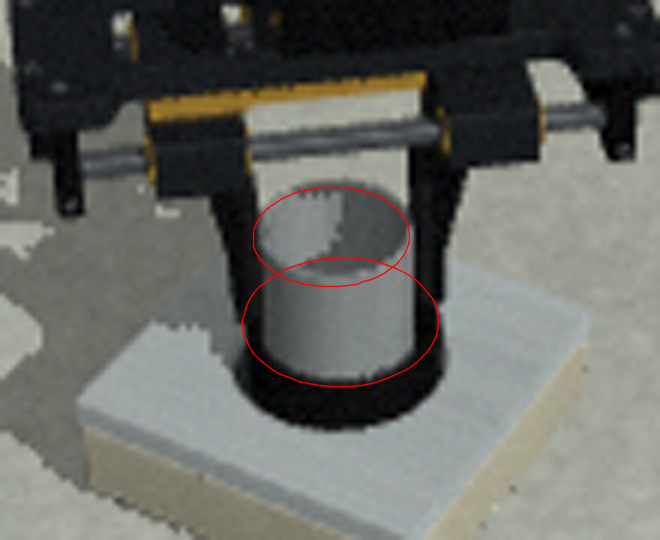

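The cup is inside the ring, still free (-2.5 N = its own weight), 3 mm to go. Lower, release and raise.

```bash
python3 -m handwheel '0.0015 0 0 0 0 0;0.003 0 0 0 0 0;0.0035 0 0 0 0 0;0.0035 0 0 0 0 0'; python3 -m handwheel '0 0 0 0 0 0;0 0 0 0 0 0;0 0 0 0 0 0' 0.066; python3 -m handwheel '-0.02 0 0 0 0 0;-0.06 0 0 0 0 0;-0.11 0 0 0 0 0;-0.14 0 0 0 0 0;-0.14 0 0 0 0 0';  python3 - <<'E'
from h import *
delta(.5165,.414,.1)
T=robot.get_image("top");S=robot.get_image("scene")
l=(.5165,.414)
cs=[circ(.5595,.0165,.035+q,r) for q,r in((0.025,.032),(.06,.025),(.06,.0225))]
c2=[circ(*l,.006,.028),circ(*l,.011,.028),circ(*l,.033,.013),circ(*l,.033,.007)]
cv2.imwrite("pics/i.png",np.hstack([crop(S,proj(S,[.56,.017,.06])[0],50,70,None,cs,5),crop(S,proj(S,[*l,.01])[0],50,70,None,c2,5),crop(T,proj(T,[*l,.01])[0],50,70,None,c2,5)]))
E
```

```text
clock: 14.05
ee_pos: [0.5596, 0.0155, 0.067]
ee_rot: [2.153, 1.57, -0.204]
wrist_force: [-1.5, -0.4, 3.5]
gripper_width: 0.0501
clock: 14.42
ee_pos: [0.5597, 0.0154, 0.0664]
ee_rot: [2.098, 1.571, -0.259]
wrist_force: [0.3, -1.2, -0.2]
gripper_width: 0.0649
clock: 15.05
ee_pos: [0.5614, 0.0152, 0.2091]
ee_rot: [2.189, 1.564, -0.167]
wrist_force: [-0.1, -0.2, 0.4]
gripper_width: 0.0662
tool delta [ 0.1084 -0.3144 -0.2497]
```

View pics/i.png

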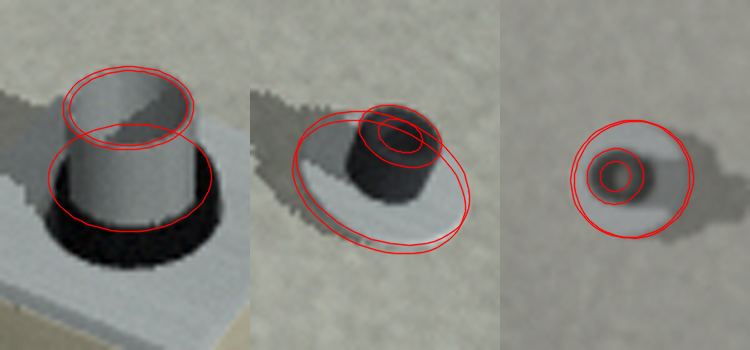

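Cup seated in the ring (touch 3.5 N then released; rim about (128,108) in the left crop matches z=95 mm). The lid outline fits at about (0.5155, 0.4135). Going to the lid.

```bash
python3 -m handwheel '0 -0.04 -0.033 0 0 0;0 -0.085 -0.07 0 0 0;0 -0.13 -0.105 0 0 0;0 -0.175 -0.14 0 0 0;0 -0.22 -0.175 0 0 0' 0.06; python3 -m handwheel '0 -0.04 -0.033 0 0 0;0.03 -0.075 -0.06 0 0 0;0.07 -0.0945 -0.0752 0 0 0;0.108 -0.0945 -0.0752 0 0 0;0.108 -0.0945 -0.0752 0 0 0'; python3 -m handwheel '0 0 0 0 0 0; 0 0 0 0 0 0;0 0 0 0 0 0'
python3 - <<'E'
from h import *
delta(.5155,.4135,.0145)
s=robot.sense(); M=R.from_euler("xyz",s["ee_rot"]).as_matrix();print(M.round(3),s["joint_pos"])
E
```

```text
clock: 15.78
ee_pos: [0.5263, 0.2961, 0.204]
ee_rot: [-0.425, 1.566, -2.782]
wrist_force: [0.2, -0.4, 0.6]
gripper_width: 0.0601
clock: 16.4
ee_pos: [0.5101, 0.4129, 0.0927]
ee_rot: [-0.265, 1.558, -2.621]
wrist_force: [0.2, -0.3, -0.5]
gripper_width: 0.0601
clock: 16.77
ee_pos: [0.5153, 0.4149, 0.1003]
ee_rot: [2.872, 1.568, 0.515]
wrist_force: [-0.7, 0.8, -0.4]
gripper_width: 0.0601
tool delta [0.0858 0.0011 0.0011]
[[ 0.003  0.706 -0.708]
 [ 0.001 -0.708 -0.706]
 [-1.     0.001 -0.003]] [5.09386168e-01 7.18856208e-01 1.43524686e+00 1.93953382e-05
 9.84553421e-01 1.29580707e+00]
```

```bash
python3 -m handwheel '0.03 0 0 0 0 0; 0.06 0.001 0.001 0 0 0; 0.078 0.001 0.001 0 0 0; 0.086 0.001 0.001 0 0 0; 0.086 0.001 0.001 0 0 0'; python3 -m handwheel '0 0 0 0 0 0;0 0 0 0 0 0;0 0 0 0 0 0;0 0 0 0 0 0;0 0 0 0 0 0' 0.01; python3 -m handwheel '-0.005 0 0 0 0 0; -0.03 0 0 0 0 0;-0.09 0 0 0 0 0;-0.15 0 0 0 0 0;-0.15 0 0 0 0 0';  python3 - <<'E'
from h import *
delta(.5595,.0165,.16)
E
```

```text
clock: 17.4
ee_pos: [0.5145, 0.4135, 0.0127]
ee_rot: [2.953, 1.571, 0.596]
wrist_force: [-0.6, -0.6, 0.5]
gripper_width: 0.06
clock: 18.02
ee_pos: [0.5146, 0.4134, 0.0129]
ee_rot: [2.38, 1.57, 0.023]
wrist_force: [0.5, -1.4, 1.9]
gripper_width: 0.0247
clock: 18.65
ee_pos: [0.5177, 0.4157, 0.169]
ee_rot: [2.888, 1.558, 0.532]
wrist_force: [0.2, 0.6, -0.8]
gripper_width: 0.0249
tool delta [0.0068 0.3119 0.2527]
```

```bash
python3 -m handwheel '0 0.04 0.033 0 0 0;0 0.085 0.07 0 0 0;0 0.13 0.105 0 0 0;0 0.175 0.14 0 0 0;0 0.22 0.177 0 0 0'; python3 -m handwheel '0 0.04 0.033 0 0 0;0 0.075 0.06 0 0 0;0.01 0.091 0.0755 0 0 0;0.03 0.091 0.0755 0 0 0;0.03 0.091 0.0755 0 0 0'; python3 -m handwheel '0 0 0 0 0 0; 0 0 0 0 0 0;0 0 0 0 0 0'
python3 - <<'E'
from h import *
delta(.5595,.0165,.102)
s=robot.sense();x,y,z=s["ee_pos"];M=R.from_euler("xyz",s["ee_rot"]).as_matrix();print(s["ee_pos"],M[:,0].round(3))
T=robot.get_image("top");S=robot.get_image("scene")
b=z-.013
cs=[circ(.5595,.0165,.095,.025),circ(x,y,b,.019),circ(x,y,b+.006,.028),circ(x,y,b+.011,.028),circ(x,y,b+.033,.013)]
cv2.imwrite("pics/j.png",np.hstack([crop(S,proj(S,[.56,.017,.11])[0],70,80,None,cs,7)]))
E
```

```text
clock: 19.27
ee_pos: [0.5436, 0.131, 0.1614]
ee_rot: [-0.805, 1.569, 3.121]
wrist_force: [1.2, -0.7, -0.8]
gripper_width: 0.0247
clock: 19.9
ee_pos: [0.553, 0.0149, 0.1303]
ee_rot: [-0.982, 1.564, 2.944]
wrist_force: [0.2, 0.1, -1.4]
gripper_width: 0.0251
clock: 20.27
ee_pos: [0.5557, 0.0153, 0.1331]
ee_rot: [2.193, 1.57, -0.163]
wrist_force: [-0.6, -0.2, -0.7]
gripper_width: 0.0246
tool delta [ 0.0311  0.0018 -0.0035]
[0.55573822 0.01526112 0.13313363] [ 0.001 -0.    -1.   ]
```

View pics/j.png

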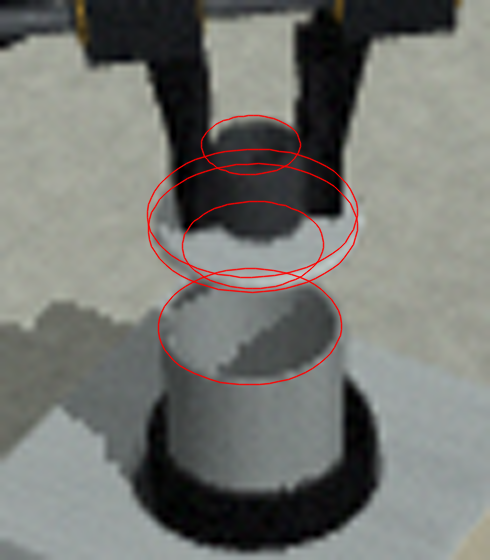

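Lid hangs level above the cup, about 3 crop px (1 mm) right of it and slightly short. Correct by (2.8, -3) mm and lower.

```bash
python3 -m handwheel '0 0.0028 -0.003 0 0 0;0.008 0.0028 -0.003 0 0 0;0.016 0.0028 -0.003 0 0 0;0.02 0.0028 -0.003 0 0 0;0.02 0.0028 -0.003 0 0 0'; python3 -m handwheel '0.002 0 0 0 0 0;0.004 0 0 0 0 0;0.006 0 0 0 0 0;0.008 0 0 0 0 0;0.008 0 0 0 0 0'; python3 -m handwheel '0.001 0 0 0 0 0; 0.0025 0 0 0 0 0; 0.0025 0 0 0 0 0'
python3 - <<'E'
from h import *
s=robot.sense();print(s["ee_pos"],s["wrist_force"])
E
```

```text
clock: 21.0
ee_pos: [0.5591, 0.0151, 0.1119]
ee_rot: [-0.968, 1.569, 2.958]
wrist_force: [0.1, -0.2, -1.4]
gripper_width: 0.0246
clock: 21.62
ee_pos: [0.5594, 0.0151, 0.1044]
ee_rot: [-0.935, 1.57, 2.992]
wrist_force: [0.1, -1.1, -1.7]
gripper_width: 0.0249
clock: 22.0
ee_pos: [0.5595, 0.0151, 0.102]
ee_rot: [-0.996, 1.571, 2.93]
wrist_force: [0.5, -0.2, -1.4]
gripper_width: 0.0246
[0.55949026 0.01506886 0.10196345] [ 0.47917775 -0.20204845 -1.44489495]
```

No contact while passing the rim, so the spigot is in. Find contact, then release and raise.

```bash
python3 -m handwheel '0.0005 0 0 0 0 0; 0.001 0 0 0 0 0; 0.001 0 0 0 0 0;0.001 0 0 0 0 0'; python3 -m handwheel '0 0 0 0 0 0;0 0 0 0 0 0;0 0 0 0 0 0' 0.055;  python3 -m handwheel '-0.02 0 0 0 0 0;-0.06 0 0 0 0 0;-0.1 0 0 0 0 0;-0.12 0 0 0 0 0;-0.12 0 0 0 0 0'
python3 - <<'E'
from h import *
T=robot.get_image("top");S=robot.get_image("scene")
delta(.5175,-.388,.21)
w=(.5595,.0155)
cs=[circ(*w,.095,.025),circ(*w,.095,.028),circ(*w,.122,.013),circ(*w,.122,.007)]
q=(.5175,-.388); c2=[circ(*q,.0,.032),circ(*q,.075,.013),circ(*q,.075,.011),circ(*q,.117,.011)]
cv2.imwrite("pics/k.png",np.hstack([crop(S,proj(S,[.56,.017,.09])[0],50,80,None,cs,5),crop(S,proj(S,[*q,.06])[0],50,80,None,c2,5),crop(T,proj(T,[*q,.06])[0],50,80,None,c2,5)]))
for c,p in(("T",T),("S",S)):
  for n,pt,x0 in(("stand",[[(0,.032),(.005,.032)],[(.005,.013),(.075,.013)]],q),("probe",[[(.075,.011),(.117,.011)]],q),("lid",[[(.095,.028),(.1,.028)],[(.1,.013),(.122,.013)]],w)):
    x0=np.array(x0);print(c,n,[(f[0].round(4),round(f[1],2)) for f in (fit(p,pt,d["region"],x0) for d in robot.regions_of(p,n)) if f[1]>.3])
E
```

```text
clock: 22.5
ee_pos: [0.5596, 0.0151, 0.1018]
ee_rot: [2.106, 1.57, -0.25]
wrist_force: [-2.0, -0.4, 4.8]
gripper_width: 0.0251
clock: 22.88
ee_pos: [0.5596, 0.015, 0.1008]
ee_rot: [-1.371, 1.571, 2.556]
wrist_force: [-0.1, 0.6, 0.1]
gripper_width: 0.047
clock: 23.5
ee_pos: [0.5607, 0.0149, 0.2226]
ee_rot: [2.186, 1.567, -0.171]
wrist_force: [0.5, 0.8, -0.7]
gripper_width: 0.055
tool delta [0.0102 0.2559 0.3142]
T stand []
T probe [(array([ 0.5183, -0.384 ]), np.float64(0.88))]
T lid []
S stand [(array([ 0.5177, -0.3875]), np.float64(0.9))]
S probe [(array([ 0.5182, -0.3863]), np.float64(0.76))]
S lid [(array([0.5594, 0.0155]), np.float64(0.82))]
```

View pics/k.png

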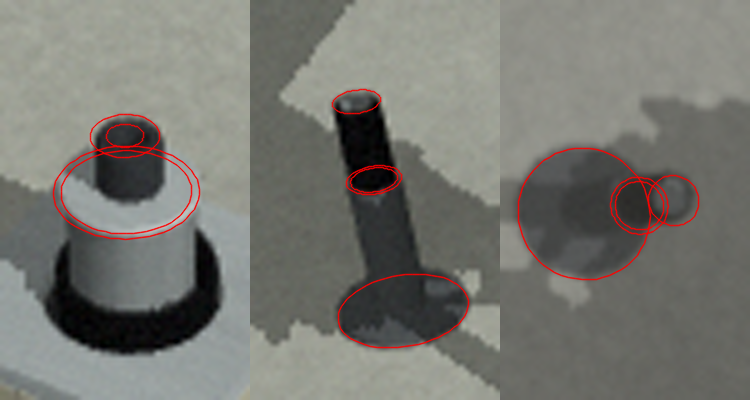

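The lid lies flat on the cup (collar top about (128,135) in the left crop) after 4.8 N contact. Probe and stand outlines fit at about (0.518, -0.387). Moving over the probe.

```bash
python3 -m handwheel '0 0.03 0.038 0 0 0;0 0.065 0.08 0 0 0;0 0.1 0.123 0 0 0;0 0.135 0.166 0 0 0;0 0.17 0.209 0 0 0'; python3 -m handwheel '0 0.03 0.038 0 0 0;0.01 0.06 0.075 0 0 0;0.03 0.085 0.1045 0 0 0;0.045 0.085 0.1045 0 0 0;0.045 0.085 0.1045 0 0 0' 0.05; python3 -m handwheel '0 0 0 0 0 0; 0 0 0 0 0 0;0 0 0 0 0 0;0 0 0 0 0 0'
python3 - <<'E'
from h import *
delta(.518,-.387,.08)
s=robot.sense();print(s["ee_pos"],R.from_euler("xyz",s["ee_rot"]).as_matrix()[:,0].round(4))
E
```

```text
clock: 24.52
ee_pos: [0.5314, -0.2546, 0.2206]
ee_rot: [-1.808, 1.57, 2.118]
wrist_force: [0.5, 0.5, 0.7]
gripper_width: 0.0552
clock: 25.15
ee_pos: [0.5168, -0.3854, 0.1739]
ee_rot: [-1.676, 1.565, 2.25]
wrist_force: [0.3, 0.4, 0.3]
gripper_width: 0.0501
clock: 25.65
ee_pos: [0.5183, -0.3867, 0.1766]
ee_rot: [1.55, 1.57, -0.806]
wrist_force: [0.1, 0.8, -0.4]
gripper_width: 0.0499
tool delta [ 0.0966 -0.0001  0.0004]
[ 0.51825641 -0.38670718  0.17657515] [ 6.e-04 -6.e-04 -1.e+00]
```

```bash
python3 -m handwheel '0.03 0 0.0004 0 0 0;0.06 0 0.0004 0 0 0;0.085 0 0.0004 0 0 0;0.0955 0 0.0004 0 0 0;0.0955 0 0.0004 0 0 0'; python3 -m handwheel '0 0 0 0 0 0;0 0 0 0 0 0;0 0 0 0 0 0' 0.024;python3 -m handwheel '0 0 0 0 0 0;0 0 0 0 0 0;0 0 0 0 0 0' 0.01; python3 -m handwheel '-0.005 0 0 0 0 0;-0.015 0 0 0 0 0;-0.03 0 0 0 0 0;-0.045 0 0 0 0 0;-0.06 0 0 0 0 0'; python3 -m handwheel '-0.02 0 0 0 0 0;-0.05 0 0 0 0 0;-0.08 0 0 0 0 0;-0.09 0 0 0 0 0;-0.09 0 0 0 0 0'
python3 - <<'E'
from h import *
delta(.5595,.0155,.22)
S=robot.get_image("scene");print(robot.sense()["ee_pos"])
for n in("stand","probe"):print(n,[(round(d["score"],2),d["box"]) for d in robot.regions_of(S,n)])
E
```

```text
clock: 26.28
ee_pos: [0.5175, -0.387, 0.0801]
ee_rot: [-1.594, 1.57, 2.332]
wrist_force: [-0.7, -0.7, 1.2]
gripper_width: 0.05
clock: 26.65
ee_pos: [0.518, -0.3875, 0.0813]
ee_rot: [1.534, 1.569, -0.823]
wrist_force: [-0.2, 0.7, -1.0]
gripper_width: 0.0289
clock: 27.02
ee_pos: [0.518, -0.3875, 0.081]
ee_rot: [1.55, 1.57, -0.806]
wrist_force: [-0.3, 0.2, 2.9]
gripper_width: 0.0212
clock: 27.65
ee_pos: [0.5179, -0.3873, 0.1421]
ee_rot: [1.529, 1.57, -0.828]
wrist_force: [0.1, 0.2, -0.4]
gripper_width: 0.0214
clock: 28.28
ee_pos: [0.5178, -0.3873, 0.2313]
ee_rot: [1.532, 1.569, -0.825]
wrist_force: [-0.0, 0.4, -0.4]
gripper_width: 0.0212
tool delta [ 0.011  -0.2555 -0.3142]
[ 0.51727504 -0.38679963  0.23010817]
stand [(0.78, [189.0, 155.1, 213.7, 191.3])]
probe [(0.84, [171.6, 73.4, 188.8, 127.7]), (0.23, [303.8, 227.2, 329.6, 243.0])]
```

The probe is out and the stand still upright (its box is unchanged). Carrying it over the lid.

```bash
python3 -m handwheel '0 -0.03 -0.038 0 0 0;0 -0.065 -0.08 0 0 0;0 -0.1 -0.123 0 0 0;0 -0.135 -0.166 0 0 0;0 -0.17 -0.209 0 0 0'; python3 -m handwheel '0 -0.03 -0.038 0 0 0;0 -0.06 -0.075 0 0 0;0 -0.0855 -0.1052 0 0 0;0.01 -0.0855 -0.1052 0 0 0;0.01 -0.0855 -0.1052 0 0 0'; python3 -m handwheel '0 0 0 0 0 0; 0 0 0 0 0 0;0 0 0 0 0 0;0 0 0 0 0 0'
python3 - <<'E'
from h import *
delta(.5595,.0155,.127)
s=robot.sense();x,y,z=s["ee_pos"];print(s["ee_pos"],R.from_euler("xyz",s["ee_rot"]).as_matrix()[:,0].round(4))
S=robot.get_image("scene");t=z-.076
w=(.5595,.0155)
cs=[circ(*w,.122,.013),circ(*w,.122,.007),circ(x,y,t,.004),circ(x,y,t+.07,.004),circ(x,y,t+.07,.011)]
im=[crop(S,proj(S,[.56,.017,.15])[0],45,60,None,c,9) for c in(cs,[])]
cv2.imwrite("pics/l.png",np.hstack(im)[:,:800])
E
```

```text
clock: 29.05
ee_pos: [0.5448, -0.1173, 0.2293]
ee_rot: [-1.269, 1.568, 2.657]
wrist_force: [1.2, 0.5, -0.5]
gripper_width: 0.0212
clock: 29.68
ee_pos: [0.5582, 0.0154, 0.2188]
ee_rot: [-0.789, 1.567, 3.138]
wrist_force: [0.2, -0.9, -0.1]
gripper_width: 0.0215
clock: 30.18
ee_pos: [0.5595, 0.0153, 0.2207]
ee_rot: [2.112, 1.57, -0.245]
wrist_force: [-0.3, -0.5, -0.1]
gripper_width: 0.021
tool delta [ 0.0937 -0.0002 -0.0002]
[0.55946522 0.01525761 0.22072039] [ 3.e-04 -1.e-04 -1.e+00]
```

View pics/l.png

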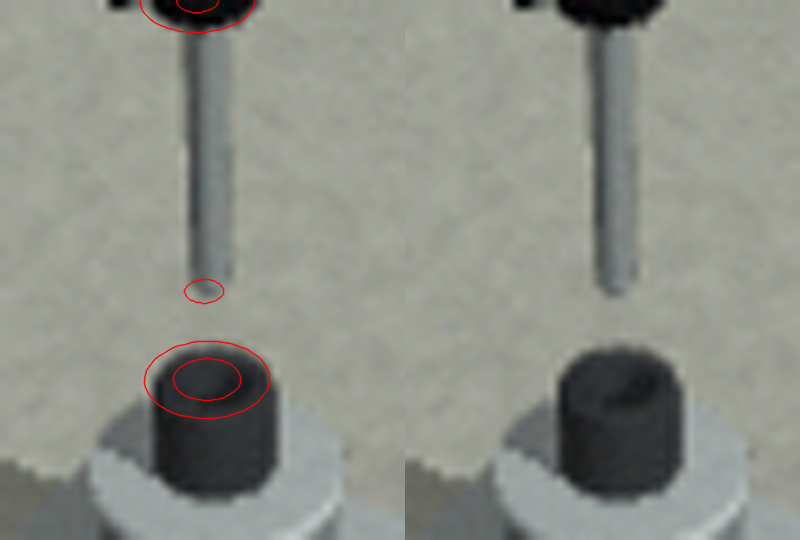

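Probe hangs upright; the tip (about 211,294 in the crop) and the collar hole (about 216,385) show the same offset from their overlays, so they are aligned to within 1 mm. Lowering.

```bash
python3 -m handwheel '0.01 0 0 0 0 0;0.02 0 0 0 0 0;0.03 0 0 0 0 0;0.04 0 0 0 0 0;0.04 0 0 0 0 0'; python3 -m handwheel '0.012 0 0 0 0 0;0.024 0 0 0 0 0;0.036 0 0 0 0 0;0.046 0 0 0 0 0;0.046 0 0 0 0 0'; python3 -m handwheel '0.002 0 0 0 0 0;0.004 0 0 0 0 0;0.005 0 0 0 0 0;0.005 0 0 0 0 0'
python3 - <<'E'
from h import *
s=robot.sense();print(s["ee_pos"],s["wrist_force"],s["ft_torque"])
E
```

```text
clock: 30.85
ee_pos: [0.5586, 0.0158, 0.1793]
ee_rot: [-0.961, 1.568, 2.965]
wrist_force: [-1.2, 0.4, -1.8]
gripper_width: 0.021
clock: 31.48
ee_pos: [0.5587, 0.0157, 0.1334]
ee_rot: [-0.958, 1.569, 2.969]
wrist_force: [0.8, 0.3, -1.3]
gripper_width: 0.021
clock: 31.98
ee_pos: [0.5594, 0.0156, 0.1296]
ee_rot: [2.306, 1.571, -0.051]
wrist_force: [0.0, -0.4, -0.4]
gripper_width: 0.0211
[0.55941514 0.01559756 0.12963787] [ 0.02896938 -0.360473   -0.35388725] [-0.03570394 -0.02131127  0.02230026]
```

```bash
python3 -m handwheel '0.001 0 0 0 0 0;0.0015 0 0 0 0 0;0.002 0 0 0 0 0;0.002 0 0 0 0 0';python3 -m handwheel '0 0 0 0 0 0;0 0 0 0 0 0;0 0 0 0 0 0' 0.04;  python3 -m handwheel '-0.02 0 0 0 0 0;-0.06 0 0 0 0 0;-0.1 0 0 0 0 0;-0.12 0 0 0 0 0;-0.12 0 0 0 0 0'; python3 -m handwheel '0 0 0 0 0 0; 0 0 0 0 0 0;0 0 0 0 0 0;0 0 0 0 0 0';python3 - <<'E'
from h import *
S=robot.get_image("scene");T=robot.get_image("top")
w=(.5595,.0155)
cs=[circ(*w,.122,.011),circ(*w,.164,.011),circ(*w,.095,.028)]
a=S["image"][100:380,150:500,::-1]; a=cv2.resize(a,(500,400))
cv2.imwrite("pics/m.png",np.hstack([a,crop(S,proj(S,[*w,.11])[0],50,80,None,cs,5)]))
E
```

```text
clock: 32.48
ee_pos: [0.5594, 0.0157, 0.1279]
ee_rot: [2.247, 1.571, -0.11]
wrist_force: [-1.1, -0.3, 3.0]
gripper_width: 0.0213
clock: 32.85
ee_pos: [0.5593, 0.0156, 0.1273]
ee_rot: [-1.045, 1.571, 2.881]
wrist_force: [0.5, -0.3, -0.8]
gripper_width: 0.0379
clock: 33.48
ee_pos: [0.5605, 0.0155, 0.2492]
ee_rot: [2.187, 1.567, -0.17]
wrist_force: [0.1, 0.6, 0.5]
gripper_width: 0.0399
clock: 33.98
ee_pos: [0.5592, 0.0156, 0.247]
ee_rot: [-0.957, 1.57, 2.969]
wrist_force: [0.2, -0.7, 0.4]
gripper_width: 0.04
```

View pics/m.png

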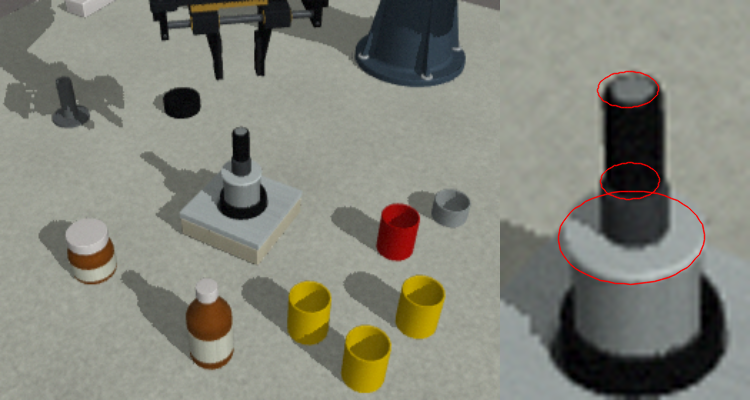

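The picture shows the full stack upright on the heater (240,180): ring, cup, lid, and the probe head flush on the collar at its expected height. The stand is upright at (67,105) and the bystanders are where they were. Handing in.

```bash
python3 -c "
from workcell import robot
print(robot.hand_in())"
```

```text
the job is handed in; nothing more can be done
None
```

The oil test cell is built on the heater in the order asked, and I handed the job in at about 34 s of the 128 s allowed. The wide-bore ring is in the well, with the deep steel cup inside it, the lid on the cup, and the probe through the lid.

- **Seating:** each piece showed a light touchdown of about 3 to 5 N before I let it go.
- **Last picture:** the stack stands upright with the probe's head resting on the lid's collar at the expected height. The gripper is well clear above it.
- **Everything else:** the stand is upright, and the narrow-bore ring, shallow cup, bottle, jar and the red and yellow cups look undisturbed. I judged that by eye and did not re-measure them.
- **Disagreement:** the scene camera showed things about 1 px (2 mm) off the arm's own positions near the heater. I allowed for this by aligning each part against the one below it in the same picture. No check failed.

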